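# Centre the cup of plums on the portion scale's pan

## Task

The open cup of plums stands off-centre on the small round pan of the portion scale. With light taps of the fingertips, slide it until it stands centred on the pan, without gripping it, lifting it or tipping it; leave it standing there on its own, and only then press the scale's round key fully down and let it come up again. Do not disturb the things round about.

Things in the scene. Friction and masses are not known exactly. Their poses are not given: they have to be found in the camera images.
- cup_base (a point): the open clear cup of plums, loose, 0.11 to 0.22 kg. Round; 110 mm across at its rim, which is its widest part and lies 40 to 46 mm above its underside; it tapers to a flat foot 82 mm across. It has no lid. This point is the centre of its underside; z is up along its axis, its turn does not matter. It overhangs the pan on all sides, so pressing down on its rim or pushing it more than 34 mm off the middle tips it over. Sliding it along the pan takes 0.5 to 1.5 N
- pan_top (a point): centre of the top face of the scale's fixed round steel pan, 68 mm in diameter, 8 mm thick, its top 58 mm above the table and level. It stands on a stem over the middle of a flat grey disc 140 mm in diameter (top 28.5 mm above the table), which shows as a ring round the cup from above. The pan does not move; its turn does not matter
- portion_scale: the fixed scale: white housing 160 x 262 mm, 27 mm high. Origin on the table under the centre of the pan; in its frame the housing reaches from x -80 to +80 mm and from y -180 to +82 mm; the key and the display lie on its -y end (to the right, seen from the robot), the display behind the key
- key_top (a point): middle of the top of the scale's round black push key, 26 mm in diameter, about 44 mm above the table, 122 mm along -y and 38 mm along -x of the pan's centre in the frame of portion_scale. It is pressed straight down
- key (a joint): travel of the key in m: 0 up, 0.006 fully down. It is sprung; fully down takes about 4 N and it comes up by itself
- lidded_cup: a lidded cup of plums, 113 mm across, 52 mm high, standing on the table near the scale's left (+y) end; to be left alone. Origin at the centre of its underside
- marker: a black marker pen, 130 mm long, 17 mm thick, lying near the scale's right (-y) end; to be left alone. Origin under its middle
- tape: a roll of tape lying flat, 83 mm across, 24 mm high, behind the scale; to be left alone. Origin at the centre of its underside
- salt: a spice jar, 45 mm across, 106 mm high, standing behind the scale; to be left alone. Origin at the centre of its underside
Things that resemble listed ones, but are neither listed nor needed, are in the scene too. What is shaped like the part that bears cup_base but turquoise is not meant.

How it is judged (in metres and radians):
On the way, in this order (a step that is already met when the one before it is completed fails the run):
1. the cup stands centred on the pan, upright, still and untouched (horizontal distance between cup_base and pan_top below 0.006 m and angle between cup_base's own z axis and vertical below 0.06 rad and linear speed of plum_cup below 0.02 m/s and contact force between the arm and plum_cup below 0.05 N), for 0.2 s.
2. then the key is pressed fully down (value of joint key above 0.0045 m), for 0.05 s.
At the end, for the whole second after the job is handed in: the open cup stands upright and at rest on the pan, its centre within 6 mm of the pan's centre, and the key, pressed at least 4.5 mm down after the cup was centred, is up again (horizontal distance between cup_base and pan_top below 0.006 m and z of cup_base in the frame of pan_top between -0.003 and 0.003 m and angle between cup_base's own z axis and vertical below 0.06 rad and linear speed of plum_cup below 0.01 m/s and value of joint key below 0.0015 m); the robot touches nothing.
It fails at once if the cup is tipped by more than 14 degrees (angle between cup_base's own z axis and vertical above 0.25 rad).
It fails at once if the cup is lifted more than 12 mm or comes off the pan (z of cup_base in the frame of pan_top above 0.012 m or z of cup_base in the frame of pan_top below -0.012 m).
It fails at once if the cup is gripped or struck hard (more than 8 N) (contact force between the arm and plum_cup above 8 N).
It fails at once if the key is pressed while the cup is more than 8 mm off centre (value of joint key above 0.003 m and horizontal distance between cup_base and pan_top above 0.008 m).
It fails at once if a thing near the scale is moved by more than 20 mm (distance of any of lidded_cup, marker, tape, salt from where it was at the start of the episode above 0.02 m).
It also fails if it takes over 48 s, if anything falls off the work surface, if the arm or the gripper's body presses on something with over 40 N, if the wrist force passes 120 N, or if a joint passes its speed limit or range.

## Robot

A 6-joint arm with a two-finger parallel gripper is mounted at the origin on a cart in front of the work surface, level with it; the furniture and walls round the work are solid. World frame = base frame: x ahead of the robot, y to its left, z up, the work surface at z = 0. Lengths are in mm, angles in rad, forces in N, time in s.
With the tool pointing down it reaches from about 400 to 925 mm from the base axis. Payload 12.5 kg.
Tool frame: the origin (TCP) lies where the fingers leave the gripper's body, on its centre line; the fingertips stand 78 mm ahead of it and the grasp point (between the pads) lies 59 mm ahead of it (env.tip_extent is the distance from the TCP to the fingertips, in mm); z points along the fingers, y is the direction in which the jaws open and shut (so a half turn about z gives the same grasp; the last joint's range is limited). The gripper opens to 95 mm and grips with 3 to 60 N. Pads are 20 mm wide; open, the fingers measure 119 mm over their backs; the gripper's body (75 mm by 180 mm) begins 59 mm behind the grasp point.
Start: joints at [1.081, 0.491, 1.559, -0, 1.092, -0.106], TCP at [234.011, 579.549, 292.261] pointing down, gripper open.
Joint ranges: [-3.1, 3.1], [-0.84, 2.19], [0.05, 2.79], [-1.13, 4.28], [0.06, 2.93], [-2.69, 2.69]. Speed limits (rad/s): [2.22, 2.22, 2.79, 3.14, 3.14, 3.14].

## Interface

Orientations are given as [roll, pitch, yaw] about the fixed x, y, z axes, in that order (R = Rz(yaw) Ry(pitch) Rx(roll)).
In Python, from cell import env gives the robot as it stands. The module is installed in compiled form; this text tells all that it offers.
- The arm moves only by the tool play_rows, never from a script. Its argument "targets" is a list of rows, each an object with "linear": the shift along the tool's x, y, z in mm, a list of three; "turn": the turn about the tool's z in rad. A call has 1 to 20 rows; each row is the pose to reach, as a shift and turn from the pose commanded when the call began, along the tool's axes at that moment; what a row does not reach only later rows make up. A row lasts 1/8 s, in which the tool goes at most 62.5 mm and 10.7 degrees, less where a joint would pass 70% of its speed; a pose out of reach is approached as far as the arm can. A call with a gripper value outside its range is refused whole. "hand" is the finger opening in mm, from 0 to 95.1, set as the call begins (left out, the last holds). The fingers move at their own pace and stop on an object; the grip force is fixed at half the most. Time passes only in rows, so rows that repeat a pose let the fingers close. It gives the time, the measured TCP pose, the force and the opening at its end, in the units of the state.
- env.state(): the state, without advancing time (a new reading comes with each control period).
- env.read_camera(name): name is "scene" or "top" or "wrist"; returns (picture, depth): 420x560x3 uint8, red, green, blue; 420x560 float32, mm along the optical axis (not along the pixel's ray), 0 where there is no reading.
- env.camera_params(name): a dict with "fx", "fy", "cx", "cy" (pixels), "R" (3x3) and "t" (3): a world point X has camera coordinates R X + t. Camera axes: x right, y down, z forward; pixel columns grow to the right and rows downward; lengths in mm; the calibration is good to about 2 mm. A picture is of the moment at which its call begins: read the wrist's pose just before it. camera_params takes no time and is no camera call; for the wrist camera it gives the pose at the moment of the call.
- env.job_done(): hands the job in, once; it reports no verdict.
The state is a dict: "t": time; "joints": joint angles; "qvel": joint speeds; "tau": joint torques, N m; "eef_pos": TCP position; "tcp_rot": TCP orientation; "ft_force": force on the tool from outside, world axes, zero at the start; "moment": the same for the moment, N m; "opening": opening from 0.0 (shut) to 1.0 (fully open).
Only numpy, scipy, OpenCV 4.12 (cv2) and the standard library are available. Lean on these libraries where they do the work, as an engineer would, in place of code of your own. Each camera call takes 0.05 s, during which the arm holds its last target.

## Working session

There is one attempt and no reset: what is moved stays moved. The work goes in short steps, Python scripts to look and compute and a tool call to move; the robot and the scene stay as the last step left them, time stands still between calls to the robot, and variables do not carry over. Pictures are saved under pics/ and viewed, and the job is handed in when it is done.

Besides the shell and the picture viewer there is one more tool, called after ">>>" as name(argument=value, ...), one argument or row to a line, values as JSON. play_rows: Moves the arm, as the interface text tells. Its arguments: {"type":"object","properties":{"targets":{"type":"array","items":{"type":"object","properties":{"linear":{"type":"array","items":{"type":"number"}},"turn":{"type":"number"}}}},"hand":{"type":"number"}},"required":["targets"]}

```bash
mkdir -p pics; python3 - <<'E'
from cell import env
import cv2,numpy as np
s=env.state();print(s)
for n in("top","scene"):
    p=env.camera_params(n);im,d=env.read_camera(n)
    cv2.imwrite(f"pics/{n}0.png",im[:,:,::-1]);np.savez(f"pics/{n}0.npz",im=im,d=d,**p);print(n,p)
E
```

```text
{'t': 0.0, 'joints': array([ 1.08142032e+00,  4.91566632e-01,  1.55944112e+00, -2.71300822e-06,
        1.09165735e+00, -1.05600657e-01]), 'qvel': array([ 0.0023161 , -0.00066617,  0.00150607,  0.00117998,  0.00067681,
        0.000364  ]), 'tau': array([-9.28051086e-04, -6.12622690e+01, -2.58183485e+01,  6.92748372e-02,
        4.82683978e-02, -1.39406397e-04]), 'eef_pos': array([233.92585383, 579.41504206, 291.66016673]), 'tcp_rot': array([-3.14052593e+00, -1.10647567e-04,  2.75781850e+00]), 'ft_force': array([ 0.51481728, -0.52291077,  0.07095323]), 'moment': array([-0.02144738,  0.01258548,  0.00057027]), 'opening': 1.0041631159944018}
top {'fx': 511.1602714270601, 'fy': 511.1602714270601, 'cx': 281.2832592238192, 'cy': 212.47509524017084, 'R': array([[-0.02543586, -0.99965383, -0.00672589],
       [-0.99504175,  0.02596447, -0.09600914],
       [ 0.09615054,  0.00425047, -0.99535773]]), 't': array([  40.89045018,  577.93645035, 1194.85859165])}
scene {'fx': 486.8055621684412, 'fy': 486.8055621684412, 'cx': 277.6680687784799, 'cy': 209.24091927751687, 'R': array([[ 0.51459357, -0.85743369, -0.0009639 ],
       [-0.50182983, -0.30026405, -0.81117712],
       [ 0.69524117,  0.41791025, -0.58479975]]), 't': array([-269.9711501 ,  349.44459181,  730.52353693])}
```

View pics/top0.png

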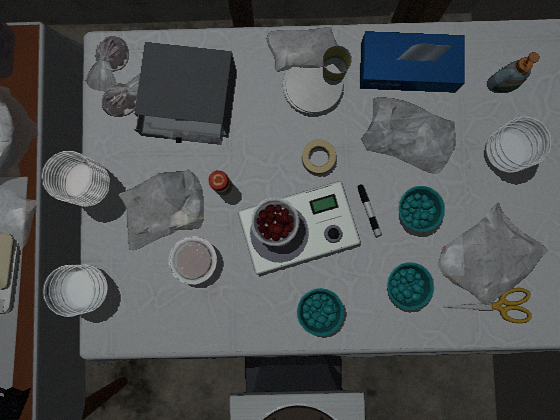

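View pics/scene0.png

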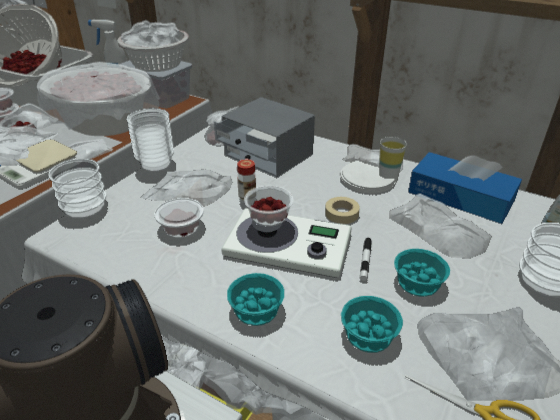

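Candidates for the cup in the top view are the clear cup of red plums on the white scale (275,222), the lidded cup (193,261), and turquoise bowls at (421,209), (410,287) and (321,312). By the description it is the one on the scale at (275,222). Next I check a close crop.

```bash
cat > h.py <<'E'
import numpy as np,cv2
def ray(p,u,v,z):
    # intersect pixel ray with plane world z
    R=p['R'];t=p['t'];d=R.T@np.array([(u-p['cx'])/p['fx'],(v-p['cy'])/p['fy'],1.]);c=-R.T@t
    return c+d*(z-c[2])/d[2]
def proj(p,X):
    x=p['R']@np.asarray(X,float)+p['t'];return p['fx']*x[0]/x[2]+p['cx'],p['fy']*x[1]/x[2]+p['cy']
def pts(p,d):
    v,u=np.mgrid[:420,:560];c=np.stack([(u-p['cx'])/p['fx']*d,(v-p['cy'])/p['fy']*d,d],-1)
    return (c-p['t'])@p['R']
E
python3 - <<'E'
import numpy as np,cv2
from h import *
f=np.load('pics/top0.npz');im=f['im'][:,:,::-1]
c=im[170:290,225:375];cv2.imwrite('pics/c0.png',cv2.resize(c,None,fx=5,fy=5,interpolation=cv2.INTER_CUBIC))
P=pts(f,f['d'])
for u,v in[(275,222),(333,233),(250,250),(345,200),(300,240),(193,261),(219,181),(319,156),(370,210)]:print(u,v,P[v,u].round(0))
f=np.load('pics/scene0.npz');im=f['im'][:,:,::-1]
c=im[170:290,210:360];cv2.imwrite('pics/c1.png',cv2.resize(c,None,fx=5,fy=5,interpolation=cv2.INTER_CUBIC))
E
```

```text
275 222 [554.  41.  62.]
333 233 [525. -94.  49.]
250 250 [491. 103.  28.]
345 200 [ 605. -127.   28.]
300 240 [512. -17.  24.]
193 261 [468. 235.  46.]
219 181 [647. 165. 101.]
319 156 [719. -71.   1.]
370 210 [ 580. -188.   16.]
```

View pics/c0.png

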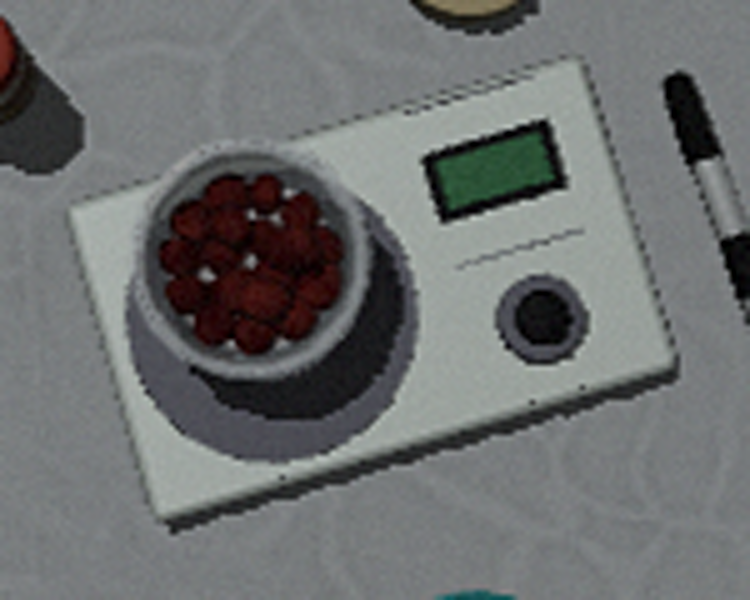

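View pics/c1.png

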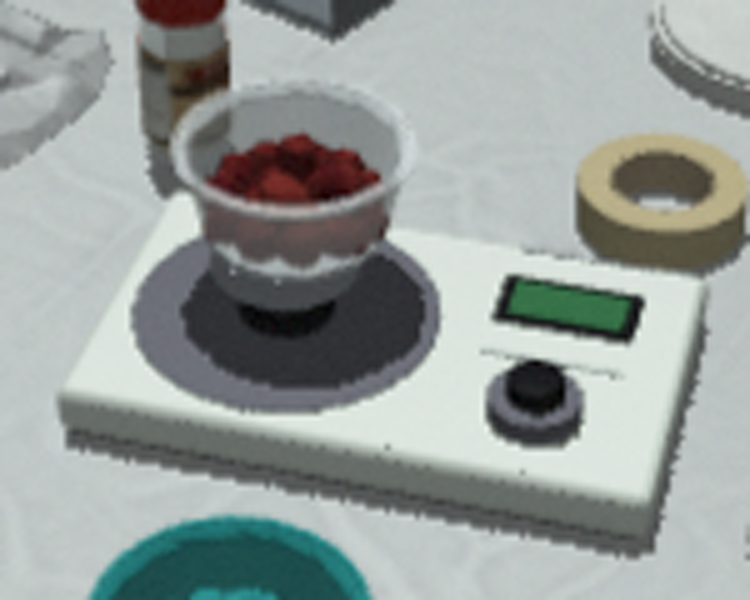

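```bash
cat > fit.py <<'E'
from h import *
from scipy.optimize import least_squares
def fit(p,px,z,r=None):
    W=np.array([ray(p,u,v,z)[:2] for u,v in px])
    x0=[*W.mean(0),r or 50]
    s=least_squares(lambda q:np.hypot(*(W-q[:2]).T)-(r or q[2]),x0[:2] if r else x0,loss='soft_l1')
    return s.x.round(1),np.round(np.sqrt(np.mean(s.fun**2)),2)
E
python3 - <<'E'
from fit import *
f=np.load('pics/top0.npz')
sc=lambda L:[((a+.5)/5-.5+225,(b+.5)/5-.5+170) for a,b in L]
disc=[(125,310),(130,345),(150,390),(180,425),(220,450),(280,463),(330,452),(370,425),(400,385),(416,330),(418,290),(405,240),(385,205)]
rim=[(165,185),(205,152),(255,140),(310,155),(350,195),(372,245),(370,290),(350,335),(310,368),(260,382),(210,370),(165,335),(140,295),(135,250)]
print('disc',fit(f,sc(disc),28.5),fit(f,sc(disc),28.5,70))
for z in(98,101,104):print('rim',z,fit(f,sc(rim),z),fit(f,sc(rim),z,55))
key=[(512,315),(545,288),(575,318),(545,347)]
print('key',fit(f,sc(key),44))
cor=[(70,210),(575,58),(678,362),(165,520)]
C=np.array([ray(f,u,v,27)[:2] for u,v in sc(cor)]);print(C.round(1),[np.linalg.norm(C[i]-C[(i+1)%4]).round(1) for i in range(4)])
e=(C[1]-C[0]+C[2]-C[3])/2;e/=np.linalg.norm(e) # -y dir
print('yaw',np.arctan2(e[0],-e[1]))
E
python3 - <<'E'
import numpy as np,cv2
f=np.load('pics/top0.npz')
from sys import path;path.insert(0,'.')
from h import *
P=pts(f,f['d'])
# heights around cup
for v in range(195,250,4):print(v,P[v,248:302:4,2].round(0).astype(int))
E
```

```text
disc (array([532.8,  31.7,  70.7]), np.float64(1.29)) (array([532. ,  31.8]), np.float64(1.46))
rim 98 (array([551.5,  39.1,  53.7]), np.float64(0.76)) (array([551.5,  39.2]), np.float64(1.52))
rim 101 (array([551.2,  39.1,  53.6]), np.float64(0.76)) (array([551.3,  39.2]), np.float64(1.64))
rim 104 (array([551. ,  39. ,  53.5]), np.float64(0.76)) (array([551.1,  39.1]), np.float64(1.76))
key (array([525.4, -95. ,  14.4]), np.float64(0.46))
[[ 583.7  128.2]
 [ 650.8 -116.2]
 [ 503.5 -159.8]
 [ 435.    85.7]] [np.float64(253.4), np.float64(153.7), np.float64(254.9), np.float64(154.6)]
yaw 0.27000622059736723
195 [-5 -2 -4 -1 -1  2  1  3  1 -1  0 23 21 24]
199 [  2   5  -1   2   0 102 104 100 102 103  24  28  27  28]
203 [  3   2   1 102 101  85  81  80  85  98 103  26  25  24]
207 [  2  26 104 101  78  75  76  80  85  65  95 104  23  24]
211 [ 27  28 102  79  76  80  91  79  78  79  76  96 104  29]
215 [ 30 103  88  81  84  88  94  82  74  88  77  73 100  25]
219 [ 32 105  80  80  79  79  79  79  96  96  89  75 102  29]
223 [ 29 103  79  75  76  79  82  76  86  89  79  75 103  31]
227 [ 28 104  85  75  78  77  86  95  93  78  84  77 109  25]
231 [ 23  28  98  76  75  76  82  97  93  80  81  85 100  27]
235 [ 26  27 101  91  78  84  77  87  77  82  70 103  25  24]
239 [ 26  26  27 102 100  76  58  75  59  84 105  29  27  31]
243 [ 22  24  31  28  30 102 101 105 100 105  53  27  28  27]
247 [24 25 25 24 28 31 25 27 27 31 29 28 29 27]
```

>>> play_rows(
  hand=60,
  targets=[
    {"linear": [-33,-22,0],"turn": -0.05},
    {"linear": [-67,-44,0],"turn": -0.1},
    {"linear": [-100,-65,0],"turn": -0.15},
    {"linear": [-134,-87,0],"turn": -0.2},
    {"linear": [-167,-109,0],"turn": -0.25},
    {"linear": [-201,-131,0],"turn": -0.3},
    {"linear": [-234,-153,0],"turn": -0.35},
    {"linear": [-268,-175,0],"turn": -0.4},
    {"linear": [-301,-196,0],"turn": -0.45},
    {"linear": [-335,-218,0],"turn": -0.5},
    {"linear": [-368,-240,0],"turn": -0.55},
    {"linear": [-402,-262,0],"turn": -0.6},
    {"linear": [-435,-284,0],"turn": -0.64},
    {"linear": [-469,-306,0],"turn": -0.68},
    {"linear": [-502,-327,0],"turn": -0.72},
    {"linear": [-536,-349,0],"turn": -0.72},
    {"linear": [-536,-349,0],"turn": -0.72},
  ],
)

```text
t: 2.22
eef_pos: [601.3, 53.2, 291.5]
tcp_rot: [3.142, -0.001, -2.808]
ft_force: [0.0, 0.7, -1.0]
opening: 0.632
```

```bash
cat > snap.py <<'E'
import sys
from cell import env
import cv2,numpy as np
def snap(n,tag):
    p=env.camera_params(n);im,d=env.read_camera(n)
    cv2.imwrite(f"pics/{tag}.png",im[:,:,::-1]);np.savez(f"pics/{tag}.npz",im=im,d=d,**p)
    return p,im,d
if __name__=='__main__':
    s=env.state();print(s['t'],s['eef_pos'],s['tcp_rot'],s['ft_force'],s['opening'],s['joints'].round(2))
    snap(sys.argv[1],sys.argv[2])
E
python3 snap.py wrist w1
```

```text
2.225 [601.28210772  53.2364909  291.52454484] [ 3.14150093e+00 -5.61423044e-04 -2.80814703e+00] [ 0.02068606  0.68053671 -1.04133354] 0.6322557630034021 [-0.02  0.46  1.61 -0.    1.07 -1.93]
```

View pics/w1.png

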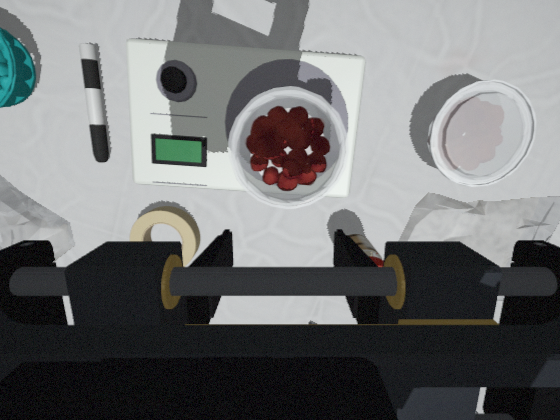

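```bash
python3 - <<'E'
import numpy as np,cv2
f=np.load('pics/w1.npz');im=f['im'][:,:,::-1]
c=im[25:235,120:380].astype(float)*1.0
c=np.clip(255*(c/255)**.7,0,255).astype(np.uint8)
cv2.imwrite('pics/w1c.png',cv2.resize(c,None,fx=3,fy=2.85,interpolation=cv2.INTER_CUBIC)[:600])
from h import *
print({k:f[k] for k in('fx','cx','cy','t')})
P=pts(f,f['d']);print(P[146,289],P[78,172],P[60,300],P[100,150])
E
```

```text
{'fx': array(303.83590347), 'cx': array(282.79596779), 'cy': array(206.62367282), 't': array([ 147.24709573, -595.50002477,  247.84325893])}
[549.48168675  40.96137183  73.72840342] [524.95138511 -95.08687052  47.78855955] [461.24866198  23.50213333  27.09356123] [ 554.36152541 -120.02412143   27.96926822]
```

View pics/w1c.png

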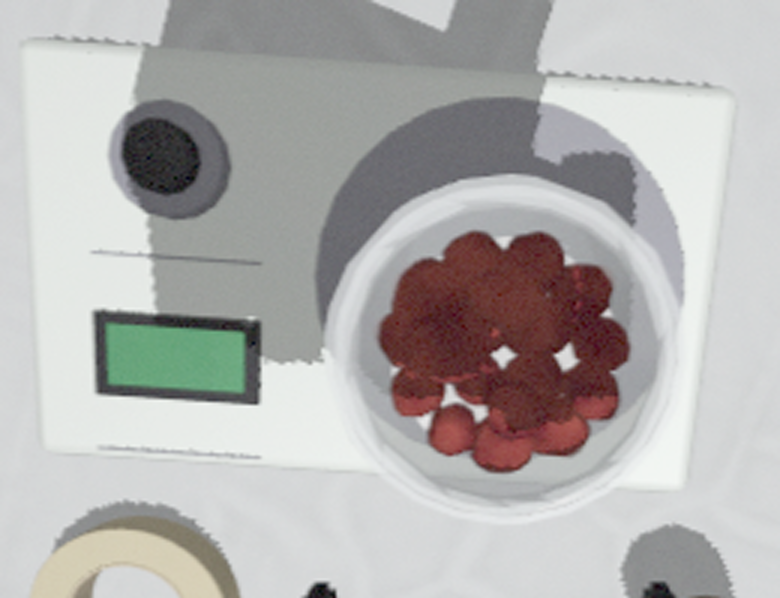

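```bash
python3 - <<'E'
from fit import *
f=np.load('pics/w1.npz')
sc=lambda L:[((a+.5)/3-.5+120,(b+.5)/2.85-.5+25) for a,b in L]
disc=[(316,270),(325,230),(345,185),(380,140),(430,110),(500,97),(560,105),(610,128),(650,170),(675,220),(684,270),(682,300)]
rim=[(327,340),(330,300),(355,250),(400,205),(450,182),(505,174),(560,183),(610,208),(650,245),(675,290),(683,345),(675,395),(650,445),(610,485),(560,512),(505,522),(450,512),(400,483),(355,440),(332,390)]
print('disc',fit(f,sc(disc),28.5),fit(f,sc(disc),28.5,70))
for z in(98,101,104):print('rim',z,fit(f,sc(rim),z),fit(f,sc(rim),z,55))
key=[(122,160),(160,118),(201,155),(163,195)]
print('key',fit(f,sc(key),44))
# fit yaw from display/housing edges
e=[(40,450),(690,488),(735,95),(25,40)]
C=np.array([ray(f,u,v,27)[:2] for u,v in sc(e)]);print(C.round(1),C.mean(0),[np.linalg.norm(C[i]-C[(i+1)%4]).round(1) for i in range(4)])
y=(C[1]-C[0]+C[2]-C[3]);print('yaw',np.arctan2(-y[0],y[1]))
E
```

```text
disc (array([529.6,  32.1,  68.9]), np.float64(0.4)) (array([531. ,  32.5]), np.float64(0.71))
rim 98 (array([551.6,  40. ,  55.1]), np.float64(0.45)) (array([551.6,  40. ]), np.float64(0.48))
rim 101 (array([551.5,  39.9,  54.6]), np.float64(0.45)) (array([551.6,  39.9]), np.float64(0.63))
rim 104 (array([551.3,  39.8,  54. ]), np.float64(0.44)) (array([551.5,  39.8]), np.float64(1.11))
key (array([525.9, -94.6,  13.5]), np.float64(0.34))
[[ 652.  -118.4]
 [ 582.9  130.8]
 [ 436.5   88.8]
 [ 501.5 -156.7]] [543.23079504 -13.84969142] [np.float64(258.6), np.float64(152.2), np.float64(253.9), np.float64(155.3)]
yaw 0.2647416055618421
```

>>> play_rows(
  targets=[
    {"linear": [-24,4,0],"turn": 0},
    {"linear": [-24,4,30],"turn": 0},
    {"linear": [-24,4,65],"turn": 0},
    {"linear": [-24,4,100],"turn": 0},
    {"linear": [-24,4,125],"turn": 0},
    {"linear": [-24,4,131],"turn": 0},
    {"linear": [-20,4,131],"turn": 0},
    {"linear": [-16,4,131],"turn": 0},
    {"linear": [-12,4,131],"turn": 0},
    {"linear": [-10,4,131],"turn": 0},
    {"linear": [-9,4,131],"turn": 0},
    {"linear": [-9,4,131],"turn": 0},
  ],
)

```text
t: 3.78
eef_pos: [607.5, 62.0, 161.3]
tcp_rot: [3.142, 0.0, -2.805]
ft_force: [0.1, 0.6, 0.2]
opening: 0.631
```

```bash
python3 snap.py wrist w2
```

```text
3.775 [607.53211977  61.95348232 161.30047374] [ 3.14154260e+00  1.58433933e-04 -2.80545166e+00] [0.06211442 0.55032123 0.2205982 ] 0.631430898948897 [-0.01  0.62  1.72  0.    0.8  -1.91]
```

View pics/w2.png

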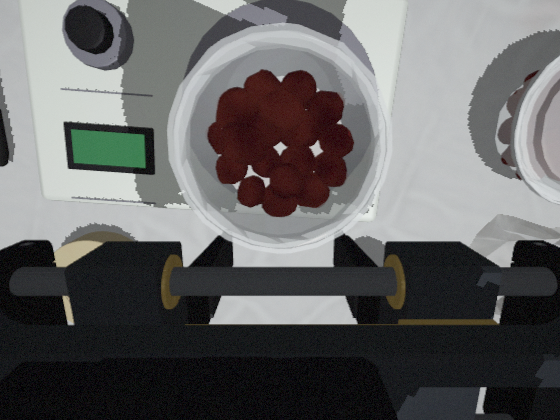

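>>> play_rows(
  targets=[
    {"linear": [1.5,0,0],"turn": 0},
    {"linear": [3,0,0],"turn": 0},
    {"linear": [4.2,0,0],"turn": 0},
    {"linear": [5.4,0,0],"turn": 0},
    {"linear": [6.6,0,0],"turn": 0},
    {"linear": [8,0,0],"turn": 0},
    {"linear": [9.5,0,0],"turn": 0},
    {"linear": [11,0,0],"turn": 0},
    {"linear": [12,0,0],"turn": 0},
  ],
)

```text
t: 4.95
eef_pos: [596.1, 58.0, 161.2]
tcp_rot: [3.141, 0.0, -2.805]
ft_force: [0.8, 0.4, -0.0]
opening: 0.629
```

```bash
python3 snap.py wrist w3
```

```text
4.95 [596.08411697  58.02404537 161.24704412] [ 3.14149263e+00  6.55770198e-05 -2.80542672e+00] [ 0.77869344  0.4415559  -0.04503529] 0.6288583610396136 [-0.01  0.61  1.75  0.    0.78 -1.92]
```

View pics/w3.png

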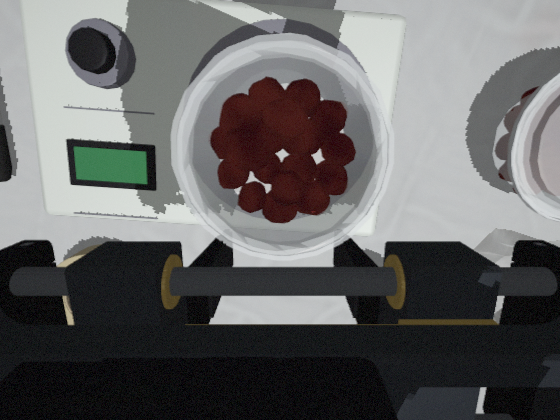

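```bash
cat > rim.py <<'E'
import sys
from h import *
from scipy.optimize import least_squares
def rim(tag,c=(545,38)):
    f=np.load(f'pics/{tag}.npz');P=pts(f,f['d']).reshape(-1,3)
    m=(P[:,2]>97)&(P[:,2]<107)&(abs(np.hypot(P[:,0]-c[0],P[:,1]-c[1])-53)<18)
    W=P[m]
    s=least_squares(lambda q:np.hypot(W[:,0]-q[0],W[:,1]-q[1])-q[2],[*c,53],loss='soft_l1',f_scale=1)
    # tilt: plane fit on rim
    A=np.c_[W[:,:2]-s.x[:2],np.ones(len(W))];k=np.linalg.lstsq(A,W[:,2],rcond=None)[0]
    print(tag,s.x.round(1),m.sum(),'rms',np.std(s.fun).round(2),'plane',k.round(3), 'off pan',(s.x[:2]-[530.4,32.6]).round(1))
for t in sys.argv[1:]:rim(t)
E
python3 rim.py top0 w1 w2 w3
```

```text
top0 [552.   41.   50.3] 524 rms 2.55 plane [-1.00000e-03 -2.00000e-03  1.02302e+02] off pan [21.6  8.4]
w1 [552.2  39.7  49.8] 3672 rms 2.58 plane [-1.00000e-03 -1.00000e-03  1.02791e+02] off pan [21.8  7.1]
w2 [552.3  40.   49.5] 14117 rms 2.91 plane [-1.0000e-03 -1.0000e-03  1.0265e+02] off pan [21.9  7.4]
w3 [544.2  38.6  49.5] 13788 rms 2.88 plane [-1.00000e-03 -1.00000e-03  1.02663e+02] off pan [13.8  6. ]
```

>>> play_rows(
  targets=[
    {"linear": [1.3,-0.3,0],"turn": 0},
    {"linear": [2.6,-0.6,0],"turn": 0},
    {"linear": [4,-0.9,0],"turn": 0},
    {"linear": [5.4,-1.2,0],"turn": 0},
    {"linear": [6.8,-1.5,0],"turn": 0},
    {"linear": [8.2,-1.7,0],"turn": 0},
    {"linear": [9.5,-2,0],"turn": 0},
    {"linear": [10,-2,0],"turn": 0},
  ],
)

```text
t: 6.0
eef_pos: [587.4, 52.8, 161.2]
tcp_rot: [3.142, 0.0, -2.805]
ft_force: [1.7, 0.6, -0.3]
opening: 0.632
```

```bash
python3 snap.py wrist w4; python3 rim.py w4
```

```text
6.0 [587.35374006  52.79591486 161.22717261] [ 3.14152919e+00  5.05487222e-05 -2.80541342e+00] [ 1.72621999  0.56229657 -0.26461403] 0.6316260940660903 [-0.02  0.6   1.77  0.    0.77 -1.93]
w4 [535.4  33.4  49.5] 13798 rms 2.89 plane [-0.00000e+00 -1.00000e-03  1.02672e+02] off pan [5.  0.8]
```

>>> play_rows(
  targets=[
    {"linear": [1,0.2,0],"turn": 0},
    {"linear": [2,0.4,0],"turn": 0},
    {"linear": [3,0.6,0],"turn": 0},
    {"linear": [4,0.7,0],"turn": 0},
    {"linear": [4.4,0.7,0],"turn": 0},
    {"linear": [4.4,0.7,0],"turn": 0},
    {"linear": [2,0.7,0],"turn": 0},
    {"linear": [-2,0.7,0],"turn": 0},
    {"linear": [-8,0.7,0],"turn": 0},
    {"linear": [-15,0.7,0],"turn": 0},
    {"linear": [-15,0.7,0],"turn": 0},
  ],
)

```text
t: 7.42
eef_pos: [601.8, 58.7, 161.1]
tcp_rot: [-3.142, 0.0, -2.805]
ft_force: [-0.7, 0.6, -0.5]
opening: 0.629
```

```bash
python3 snap.py wrist w5; python3 rim.py w5
```

```text
7.425 [601.80047204  58.65412955 161.1128704 ] [-3.14158621e+00  2.43541240e-04 -2.80506417e+00] [-0.717204    0.58518425 -0.46351118] 0.6293086580724805 [-0.01  0.62  1.73  0.    0.79 -1.92]
w5 [532.6  33.1  49.7] 13102 rms 4.68 plane [8.00000e-03 2.00000e-03 1.02659e+02] off pan [2.2 0.5]
```

View pics/w5.png

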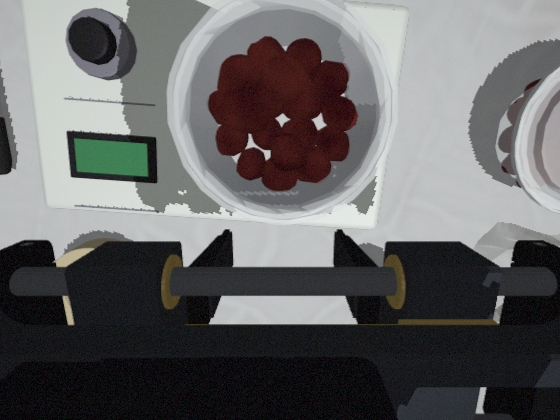

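>>> play_rows(
  targets=[
    {"linear": [-8,0,20],"turn": 0},
    {"linear": [-12,0,-10],"turn": 0},
    {"linear": [-12,0,-50],"turn": 0},
    {"linear": [-5,0,-100],"turn": 0},
    {"linear": [0,0,-130],"turn": 0},
    {"linear": [0,0,-130],"turn": 0},
  ],
)

```text
t: 8.22
eef_pos: [601.9, 58.5, 292.3]
tcp_rot: [-3.141, 0.003, -2.805]
ft_force: [0.4, 0.4, -0.2]
opening: 0.634
```

```bash
sed -i 's/c=(545,38)/c=(532,33)/' rim.py; python3 snap.py wrist w6; python3 snap.py top t6; python3 rim.py w5 w6 t6; python3 - <<'E'
import numpy as np,cv2
f=np.load('pics/w6.npz');im=f['im'][:,:,::-1]
c=np.clip(255*(im[15:225,120:380]/255)**.7,0,255).astype(np.uint8)
cv2.imwrite('pics/w6c.png',cv2.resize(c,None,fx=3,fy=2.85,interpolation=cv2.INTER_CUBIC)[:600])
E
```

```text
8.225 [601.88360248  58.45711261 292.30778674] [-3.14058884e+00  2.98832925e-03 -2.80548000e+00] [ 0.3529264   0.37612174 -0.20979074] 0.6340196872082114 [-0.01  0.46  1.61  0.    1.07 -1.92]
8.275 [601.53651617  58.48670293 290.71158997] [-3.14149470e+00  5.84655552e-04 -2.80549445e+00] [ 0.05658628  0.19982399 -0.98368308] 0.6313139547387806 [-0.01  0.46  1.61  0.    1.06 -1.92]
w5 [531.8  32.8  49.1] 13699 rms 2.99 plane [6.0000e-03 1.0000e-03 1.0256e+02] off pan [1.4 0.2]
w6 [531.2  32.4  49.8] 3935 rms 2.58 plane [ 1.00000e-03 -1.00000e-03  1.02773e+02] off pan [ 0.8 -0.2]
t6 [533.1  93.4 112. ] 28 rms 1.02 plane [-2.70000e-02  3.31000e-01  1.39356e+02] off pan [ 2.7 60.8]
```

View pics/w6c.png

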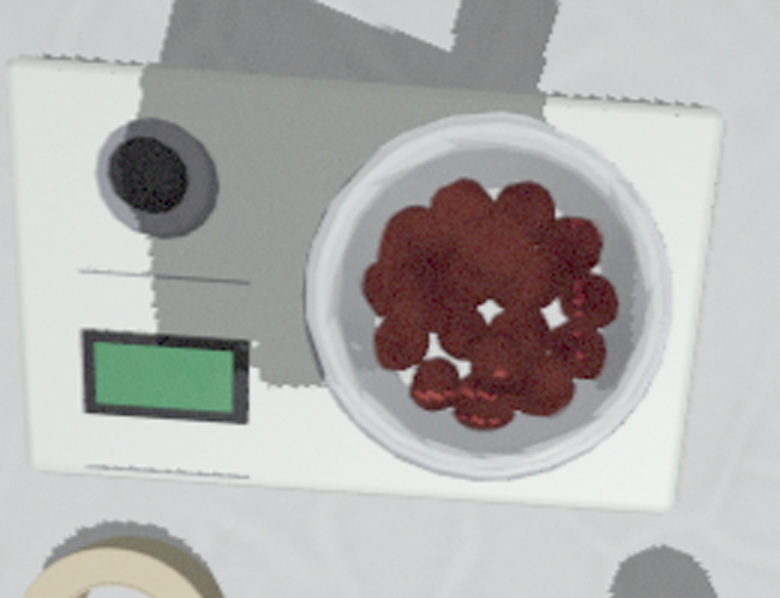

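View pics/t6.png

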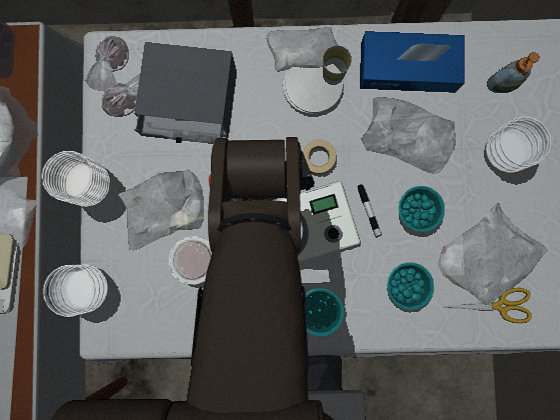

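```bash
python3 - <<'E'
from fit import *
f=np.load('pics/w6.npz')
sc=lambda L:[((a+.5)/3-.5+120,(b+.5)/2.85-.5+15) for a,b in L]
print('key',fit(f,sc([(109,174),(148,135),(188,176),(149,214)]),44))
P=pts(f,f['d']).reshape(-1,3);r=np.hypot(P[:,0]-525.6,P[:,1]+94.7)
for a,b in((0,9),(9,13),(14,19),(24,28)):
    m=(r>a)&(r<b);print(a,b,m.sum(),np.median(P[m,2]).round(1))
rim=[(306,300),(325,215),(365,160),(420,125),(490,112),(560,125),(620,165),(655,220),(671,290),(660,360),(620,425),(560,467),(490,480),(420,465),(360,420),(320,360)]
print('rim',fit(f,sc(rim),102))
from cell import env
s=env.state();y=s['tcp_rot'][2];d=np.array([525.6,-94.7])-s['eef_pos'][:2];print(s['eef_pos'],y,d@[np.cos(y),np.sin(y)],d@[np.sin(y),-np.cos(y)])
E
```

```text
key (array([525.8, -94.9,  13.6]), np.float64(0.11))
0 9 258 48.0
9 13 340 46.9
14 19 440 37.9
24 28 511 26.9
rim (array([531.2,  32.8,  55. ]), np.float64(0.62))
[601.33246     58.50641906 289.81071335] -2.8054175589325645 122.03274504513958 -119.64790626613376
```

>>> play_rows(
  hand=0,
  targets=[
    {"linear": [8,-8,0],"turn": 0.1},
    {"linear": [24,-24,0],"turn": 0.26},
    {"linear": [40,-40,0],"turn": 0.42},
    {"linear": [56,-55,0],"turn": 0.58},
    {"linear": [72,-70,0],"turn": 0.74},
    {"linear": [88,-86,0],"turn": 0.9},
    {"linear": [104,-102,0],"turn": 1.06},
    {"linear": [114,-112,0],"turn": 1.22},
    {"linear": [120,-118,0],"turn": 1.38},
    {"linear": [122,-119.5,0],"turn": 1.54},
    {"linear": [122,-119.5,0],"turn": 1.57},
    {"linear": [122,-119.5,0],"turn": 1.57},
    {"linear": [122,-119.5,0],"turn": 1.57},
  ],
)

```text
t: 9.95
eef_pos: [525.7, -94.4, 290.8]
tcp_rot: [-3.141, -0.0, 1.91]
ft_force: [0.3, 0.5, -0.2]
opening: 0.004
```

```bash
python3 snap.py wrist w7;python3 rim.py w7
```

```text
9.95 [525.67137281 -94.4347117  290.80293863] [-3.14119898e+00 -4.15453811e-04  1.91012704e+00] [ 0.33263602  0.51524773 -0.18272124] 0.003947993882669691 [-0.3   0.36  1.78  0.    1.   -0.64]
w7 [530.6  31.8  49.8] 4392 rms 2.55 plane [-1.00000e-03 -5.00000e-03  1.02756e+02] off pan [ 0.2 -0.8]
```

View pics/w7.png

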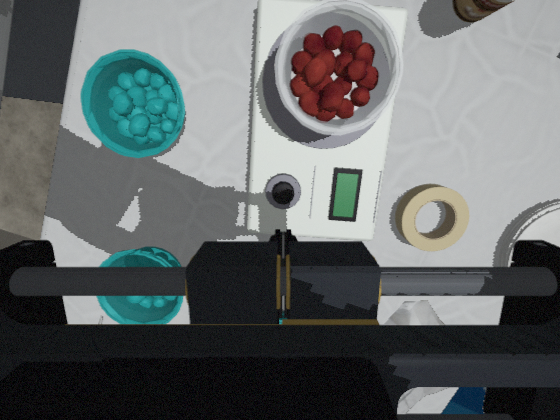

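>>> play_rows(
  targets=[
    {"linear": [0,0,30],"turn": 0},
    {"linear": [0,0,65],"turn": 0},
    {"linear": [0,0,100],"turn": 0},
    {"linear": [0,0,130],"turn": 0},
    {"linear": [0,0,148],"turn": 0},
    {"linear": [0,0,157],"turn": 0},
    {"linear": [0,0,160],"turn": 0},
    {"linear": [0,0,160],"turn": 0},
    {"linear": [0,0,160],"turn": 0},
  ],
)

```text
t: 11.12
eef_pos: [525.8, -94.6, 131.8]
tcp_rot: [3.141, 0.001, 1.908]
ft_force: [0.5, -0.2, 0.7]
opening: 0.002
```

```bash
python3 snap.py wrist w8;python3 rim.py w8; python3 snap.py scene s8; python3 - <<'E'
import numpy as np,cv2
im=np.load('pics/s8.npz')['im'][:,:,::-1]
cv2.imwrite('pics/s8c.png',cv2.resize(im[130:290,190:390],None,fx=3.7,fy=3.7,interpolation=cv2.INTER_CUBIC))
E
```

```text
11.125 [525.78464331 -94.63864549 131.84264149] [3.14069134e+00 5.56963815e-04 1.90796615e+00] [ 0.50410698 -0.16289594  0.74131824] 0.0023972920082292637 [-0.3   0.59  1.93  0.    0.62 -0.64]
w8 [530.3  31.2  49.2] 10021 rms 2.47 plane [-0.00000e+00 -2.40000e-02  1.02196e+02] off pan [-0.1 -1.4]
11.175 [525.78119073 -94.65355426 131.79923735] [3.14068579e+00 5.52482354e-04 1.90786840e+00] [ 0.54221756 -0.76459415 -0.65733036] 0.006321400944941821 [-0.3   0.59  1.93  0.    0.62 -0.64]
```

View pics/s8c.png

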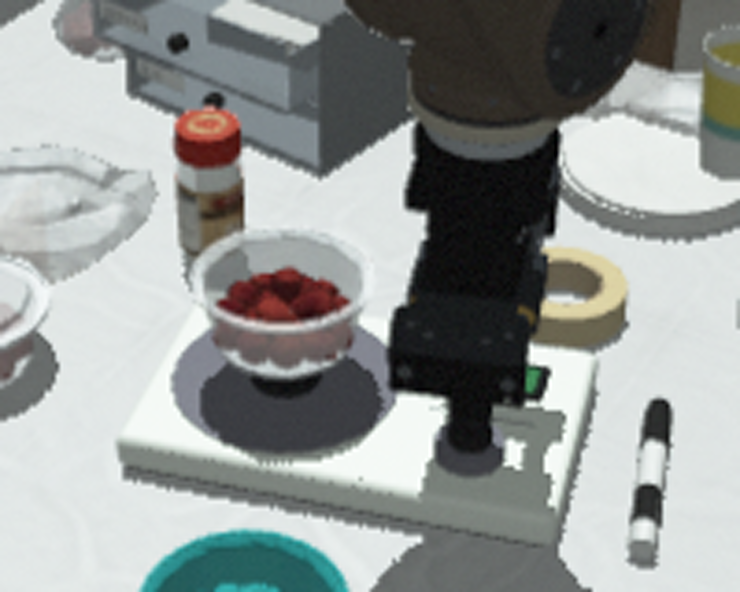

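View pics/w8.png

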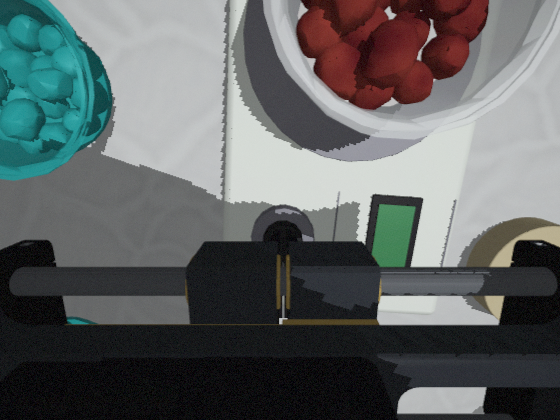

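```bash
python3 rim.py s8; python3 - <<'E'
from fit import *
f=np.load('pics/s8.npz')
sc=lambda L:[((a+.5)/3.7-.5+190,(b+.5)/3.7-.5+130) for a,b in L]
print(fit(f,sc([(171,382),(180,415),(205,437),(240,452),(290,458),(340,448),(375,430),(396,400),(204,337),(183,358)]),28.5,70))
print(fit(f,sc([(189,285),(375,285),(283,228),(280,333),(215,250),(350,250),(205,310),(355,315)]),102))
E
```

```text
s8 [529.   32.3  50.3] 440 rms 2.53 plane [-8.00000e-03 -7.00000e-03  1.02149e+02] off pan [-1.4 -0.3]
(array([527.4,  29.4]), np.float64(0.85))
(array([529.7,  31.8,  53.3]), np.float64(1.66))
```

>>> play_rows(
  targets=[
    {"linear": [0,0,3],"turn": 0},
    {"linear": [0,0,6],"turn": 0},
    {"linear": [0,0,8],"turn": 0},
    {"linear": [0,0,10],"turn": 0},
    {"linear": [0,0,11],"turn": 0},
    {"linear": [0,0,11],"turn": 0},
  ],
)

```text
t: 11.98
eef_pos: [525.6, -94.6, 120.2]
tcp_rot: [3.141, -0.0, 1.908]
ft_force: [0.3, 0.0, 3.6]
opening: 0.008
```

>>> play_rows(
  targets=[
    {"linear": [0,0,0.7],"turn": 0},
    {"linear": [0,0,1.3],"turn": 0},
    {"linear": [0,0,1.5],"turn": 0},
    {"linear": [0,0,1.5],"turn": 0},
  ],
)

```text
t: 12.48
eef_pos: [525.6, -94.6, 119.7]
tcp_rot: [3.141, 0.0, 1.908]
ft_force: [-3.7, 1.1, 15.2]
opening: 0.003
```

>>> play_rows(
  targets=[
    {"linear": [0,0,0.7],"turn": 0},
    {"linear": [0,0,1.3],"turn": 0},
    {"linear": [0,0,1.5],"turn": 0},
    {"linear": [0,0,1.5],"turn": 0},
  ],
)

```text
t: 12.98
eef_pos: [525.7, -94.6, 119.3]
tcp_rot: [3.14, 0.001, 1.908]
ft_force: [-8.1, 1.5, 33.0]
opening: -0.0
```

>>> play_rows(
  targets=[
    {"linear": [0,0,-2],"turn": 0},
    {"linear": [0,0,-6],"turn": 0},
    {"linear": [0,0,-12],"turn": 0},
    {"linear": [0,0,-25],"turn": 0},
    {"linear": [0,0,-50],"turn": 0},
    {"linear": [0,0,-90],"turn": 0},
    {"linear": [0,0,-130],"turn": 0},
    {"linear": [0,0,-170],"turn": 0},
    {"linear": [0,0,-170],"turn": 0},
    {"linear": [0,0,-170],"turn": 0},
  ],
)

```text
t: 14.22
eef_pos: [525.2, -94.5, 286.9]
tcp_rot: [-3.141, -0.0, 1.908]
ft_force: [-0.3, -0.4, -1.0]
opening: 0.003
```

```bash
python3 snap.py wrist w9;python3 rim.py w9;python3 - <<'E'
from h import *
for t in('w7','w9'):
    f=np.load(f'pics/{t}.npz');P=pts(f,f['d']).reshape(-1,3);r=np.hypot(P[:,0]-525.6,P[:,1]+94.7)
    print(t,[np.median(P[(r>a)&(r<b),2]).round(1) for a,b in((0,11),(14,19),(24,28))])
E
```

```text
14.225 [525.18566162 -94.47406855 286.93524387] [-3.14115836e+00 -4.29847889e-04  1.90781522e+00] [-0.25820597 -0.4140697  -1.03654118] 0.003465772112193453 [-0.3   0.37  1.79  0.    0.99 -0.64]
w9 [530.7  31.7  49.7] 4448 rms 2.53 plane [-1.0000e-03 -7.0000e-03  1.0276e+02] off pan [ 0.3 -0.9]
w7 [np.float64(228.8), np.float64(38.0), np.float64(331.7)]
w9 [np.float64(224.4), np.float64(37.9), np.float64(327.9)]
```

View pics/w9.png

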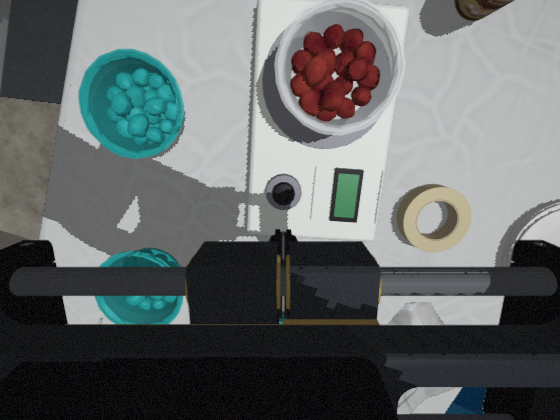

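```bash
python3 - <<'E'
from h import *
for t in('w1','w6','w7','w9'):
    f=np.load(f'pics/{t}.npz');P=pts(f,f['d']).reshape(-1,3);r=np.hypot(P[:,0]-525.6,P[:,1]+94.7)
    m=(r<11)&(P[:,2]<80);print(t,m.sum(),np.median(P[m,2]).round(1))
from cell import env
env.job_done();print(env.state()['t'])
E
```

```text
w1 408 47.8
w6 406 47.9
w7 301 47.8
w9 299 47.9
the job is handed in; nothing more can be done
the job is handed in; nothing more can be done
```

The cup is centred on the pan and the key was pressed fully down and is up again. The job was handed in at about 14 s of the 48 s allowed; it reports no verdict.

**Cup:** With the fingers held 60 mm apart, I slid the cup about 22 mm in three slow pushes against its rim, then backed away. I read the cup's position before pressing and again after, and it had not moved. The last wrist-camera check put it about 1 mm from the pan's centre and upright. The scene camera disagreed slightly, giving about 3 mm when its disc edge was picked by hand; that is still within the 6 mm limit.

**Key:** I pressed it with the closed fingertips until it met a hard stop, about 5.7 mm or more below its raised height. The force there reached 33 N, more than the key needs but under the 40 N limit. After I let go, its top read 47.9 mm above the table, the same as before the press. That is higher than the stated 44 mm, but all four readings agreed.

**Surroundings:** The last picture showed the tape roll in place and the robot touching nothing. The lidded cup and salt jar lay outside or at the edge of that view, and the marker was hidden by the gripper. The arm did not go near any of them.

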